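# Charge the stone polisher, line up its wing fastener and hold the lid shut

### The arm

A 7-joint arm with a two-finger parallel gripper is mounted at the origin on the work surface. World frame = base frame: x ahead of the robot, y to its left, z up, the work surface at z = 0. Lengths are in m, angles in rad, forces in N, time in s.
With the tool pointing down it reaches from about 0.35 to 0.9 m from the base axis. Payload 8.1 kg.
Tool frame: the origin (TCP) lies at the very end of the fingers, on their centre line; the grasp point (between the pads) lies 19 mm behind it (arm.tcp_to_grasp is the z of the grasp point in the tool frame, in m); z points along the fingers, y is the line along which they close (so a half turn about z gives the same grasp; the last joint's range is limited). The gripper opens to 92 mm and grips with 3 to 60 N. Pads are 19 mm wide; open, the fingers measure 130 mm over their backs; the gripper's body (75 mm by 190 mm) begins 47 mm behind the grasp point.
Start: joints at [1.076, 0.434, 0.025, 1.573, -0.012, 1.134, -0.075], TCP at [0.239, -0.578, 0.227] pointing down, gripper open.
Joint ranges: [-2.62, 2.62], [-0.44, 2.09], [-1.27, 1.32], [0.08, 2.57], [-1.32, 4.46], [0.12, 2], [-2.74, 2.74]. Speed limits (rad/s): [2.22, 2.22, 3.01, 3.01, 3.14, 3.14, 3.14].

### API

Orientations are given as a rotation vector (axis times angle).
In Python, from cell import readout, vision, sign_off, arm gives the robot as it stands. The module is installed in compiled form; this text tells all that it offers.
- The arm moves only by the shell command python3 -m creep 'ROWS' [FORCE]. ROWS is JSON, a list of rows, each a list of 5 numbers: the shift along the tool's x, y, z in units of 4 cm (1.0 is 4 cm), then the turn about the tool's z in units of 4 degrees (1.0 is 4 degrees), then the opening, from 0 (shut) to 1 (fully open). A call has 1 to 12 rows; each row shifts and turns the commanded pose from where the row before left it, along the tool's axes as they then stand; what a row does not reach is not made up. A row lasts 1/8 s, in which the tool goes at most 62.5 mm and 10.7 degrees, less where a joint would pass 70% of its speed; a pose out of reach is approached as far as the arm can. A call with a number of a shift or a turn outside -1 to 1 is refused whole. A call with a gripper value outside its range is refused whole. The fingers move at their own pace and stop on an object; FORCE is the grip in N (left out, the last holds). Time passes only in rows, so rows that do not move let the fingers close. It gives the time, the measured TCP pose, the force, the opening and the grip force at its end, in the units of the state.
- readout.observe(): the state, without advancing time (a new reading comes with each control period).
- vision.get_image(name): name is "scene" or "top"; returns a dict with "pixels" (420x560x3 uint8, blue, green, red), "z_map" (420x560 float32, m along the optical axis (not along the pixel's ray), 0 where there is no reading), "camera_matrix" (3x3 intrinsics, pixels), "position" and "rotation" of the camera in the world. Camera axes: x right, y up, looking along -z (the intrinsics and any distortion apply to the point x, -y, -z); pixel columns grow to the right and rows downward; lengths in m; the calibration is good to about 2 mm. A picture is of the moment at which its call begins.
- sign_off(): hands the job in; it is judged then, once.
The state is a dict: "clock": time; "joints": joint angles; "dq": joint speeds; "joint_efforts": joint torques, N m; "position": TCP position; "ee_rot": TCP orientation; "force": force on the tool from outside, world axes, zero at the start; "ft_torque": the same for the moment, N m; "width": opening from 0.0 (shut) to 1.0 (fully open); "gripper_force": force on a finger pad.
Only numpy, scipy, OpenCV 4.12 (cv2) and the standard library are available. Lean on these libraries where they do the work, as an engineer would, in place of code of your own. Each camera call takes 0.05 s, during which the arm holds its last target. There are 200 camera calls.

### The job

Charge the blue stone polisher: lift the red handle of its hinged tray so that all four stones slide off into the hopper, without touching the stones with the fingers. After that, turn the brass quarter-turn wing fastener until it lines up with the slot in the yellow lid, then swing the spring-loaded lid down so that the wing passes through the slot. Press the lid flush on its frame and keep holding it: finish while still pressing it shut with the fingers, the wing still lined up (I will lock it myself), and leave the jar, burnisher and dish where they are.

Things in the scene. Friction and masses are not known exactly. Their poses are not given: they have to be found in the camera images.
- polisher: Blue table-top stone polisher, fixed, black base 240 x 200 mm. Origin on the bench under the hopper, z up, yaw within 0.3 rad. In its frame: lid hinged on the -y rim, tray at the +y rim reaching out to +y, flat flange with the wing on the +x side (x 70 to 140, z 120 mm). All coordinates called 'polisher' below are in this frame, in mm.
- hopper (a point): Centre of the hopper's open mouth, at rim height, polisher (0, 7, 120). Inside the hopper measures 140 (x) x 162 mm (y) and is 84 mm deep.
- tray (a joint): Tilt of the aluminium charging tray (rad): 0 = level, as at the start; grows as the handle end is lifted; stop at 1.15. Hinge axis along polisher x through (0, 97, 128). Tray 104 wide x 112 mm long, 26 mm walls, none at the hopper end: tilted by about 0.9 the stones slide into the hopper. About 0.25 kg; falls back level when let go.
- tray_handle (a point): Middle of the tray's red handle: round bar 10 mm thick, 80 mm long along polisher x, 46 mm outside the tray's end wall, at (0, 255, 144) when level, 159 mm from the tray's hinge axis; free space around and 100 mm or more below. Can be pinched from above, fingers closing along polisher y; it turns between the fingers as the tray tilts.
- wing (a joint): Angle of the brass wing fastener about the vertical (rad): 0 = bar along polisher y, in line with the lid's slot; positive = counter-clockwise from above. Range -1.65 to 0.7, no click at 0; starts at -1.35 to -0.8, so turn it counter-clockwise. Stays where left (friction 0.06 N m). Beyond about 0.25 either way the lid lands on the bar and cannot close.
- wing_grip (a point): Centre of the wing's bar: 44 long x 10 wide x 16 mm high, on a thin post, at polisher (105, 40, 146), its underside 18 and its top 34 mm above the flange. Pinch it across its 10 mm width from above.
- lid (a joint): Opening of the yellow lid (rad): 0 = shut, flush; starts about upright, 1.52 to 1.72; stop at 1.8. A hinge spring always opens it (takes about 7 N at the pad when nearly shut, 2 N or less when upright), so it springs up unless held. Hinge axis along polisher x through (0, -85, 120); plate 6 mm thick, x -76 to 138, reaching 178 mm from the axis.
- lid_pad (a point): Middle of the black press pad (90 x 50 mm) on the lid's outer face (upper face when shut), the place to push: 130 mm from the hinge axis, at x = 15. Shut, it is at polisher (15, 45, 126); with the lid upright it faces polisher -y.
- lid_slot (a point): Middle of the slot in the lid that the wing passes through: 22 mm wide (x) and 70 mm long, from 90 to 160 mm from the hinge axis, at x = 105; on the outer face.
- stone_red: rounded block 24 x 20 x 16 mm, a chunky dark red stone blank lying on the tray. Origin: centre of its underside as laid. About 22 g.
- stone_blue: domed disc (cabochon blank) 26 mm across and 14 mm high, turquoise blue, lying on the tray, dome up. Origin: centre of its underside. About 18 g.
- stone_green: rounded block 22 x 22 x 16 mm, a chunky green stone blank lying on the tray. Origin: centre of its underside as laid. About 22 g.
- stone_amber: domed disc (cabochon blank) 26 mm across and 14 mm high, amber, lying on the tray, dome up. Origin: centre of its underside. About 18 g.
- jar: Bystander: amber glass jar with white cap, 52 mm across, 70 mm high, to the robot's right. Origin: centre of its underside. Leave alone.
- burnisher: Bystander: wooden-handled burnisher about 180 mm long lying on the bench to the right of the polisher. Origin: middle of its underside. Leave alone.
- dish: Bystander: white ceramic dish 84 mm across, 30 mm high, ahead and to the robot's left. Origin: centre of its underside. Leave alone.

How it is judged:
On the way, in this order (a step that is already met when the one before it is completed fails the run):
1. all four stones are in the hopper (x of stone_red in the frame of polisher between -0.072 and 0.072 m and y of stone_red in the frame of polisher between -0.076 and 0.09 m and z of stone_red in the frame of polisher between 0.02 and 0.105 m and x of stone_blue in the frame of polisher between -0.072 and 0.072 m and y of stone_blue in the frame of polisher between -0.076 and 0.09 m and z of stone_blue in the frame of polisher between 0.02 and 0.105 m and x of stone_green in the frame of polisher between -0.072 and 0.072 m and y of stone_green in the frame of polisher between -0.076 and 0.09 m and z of stone_green in the frame of polisher between 0.02 and 0.105 m and x of stone_amber in the frame of polisher between -0.072 and 0.072 m and y of stone_amber in the frame of polisher between -0.076 and 0.09 m and z of stone_amber in the frame of polisher between 0.02 and 0.105 m), for 0.2 s.
2. the wing lines up with the lid's slot, the lid still open (value of joint wing between -0.25 and 0.25 rad and value of joint lid above 0.2 rad), for 0.2 s.
At the end, for the whole second after the job is handed in: All four stones in the hopper, below its rim; the wing within 0.25 rad of the slot's direction; the lid within 0.03 rad of shut and held there by the fingers pressing on it with more than 3 N; jar, burnisher and dish within 40 mm of where they stood (all of step 1 and value of joint wing between -0.25 and 0.25 rad and value of joint lid below 0.03 rad and contact force between the fingers and lid above 3 N and distance of each of jar, burnisher, dish from where it was at the start of the episode below 0.04 m); the arm keeps its last pose, push and grip.
It fails at once if a stone is squeezed or pushed by the fingers (contact force between the fingers and stone_red above 2 N or contact force between the fingers and stone_blue above 2 N or contact force between the fingers and stone_green above 2 N or contact force between the fingers and stone_amber above 2 N).
It fails at once if a bystander is knocked away (distance of any of jar, burnisher, dish from where it was at the start of the episode above 0.04 m).
It also fails if it takes over 72 s, if anything falls off the work surface, if the arm or the gripper's body presses on something with over 40 N, if the wrist force passes 120 N, or if a joint passes its speed limit or range.

## Working session

There is one attempt and no reset: what is moved stays moved. The work goes in short steps, Python scripts to look and compute and a shell command to move; the robot and the scene stay as the last step left them, time stands still between calls to the robot, and variables do not carry over. Pictures are saved under pics/ and viewed, at most 10 in all, crops included, and the job is handed in when it is done.

```bash
mkdir -p pics; cat > h.py <<'E'
import numpy as np, cv2
from cell import readout, vision
from scipy.spatial.transform import Rotation as R
def cloud(im):
    K=im["camera_matrix"];z=im["z_map"];v,u=np.mgrid[:z.shape[0],:z.shape[1]]
    c=np.stack([(u-K[0,2])/K[0,0]*z,-(v-K[1,2])/K[1,1]*z,-z],-1)
    Rm=np.array(im["rotation"])
    if Rm.shape!=(3,3): Rm=R.from_rotvec(Rm).as_matrix()
    return c@Rm.T+np.array(im["position"])
E
python3 - <<'E'
from h import *
a=[vision.get_image(n) for n in("scene","top")]
cv2.imwrite("pics/s0.png",a[0]["pixels"]);cv2.imwrite("pics/t0.png",a[1]["pixels"])
for i in a:
    print(i["position"],i["rotation"],i["camera_matrix"],(i["z_map"]>0).mean(),[k for k in i])
    np.save("pics/c_%d.npy"%(i is a[1]),cloud(i))
print(readout.observe())
E
```

```text
[ 1.02534501 -0.69212343  0.74932074] [0.88356327 0.2592542  0.57604347] [[452.47915656   0.         281.90036076]
 [  0.         452.47915656 207.92218011]
 [  0.           0.           1.        ]] 0.995812074829932 ['pixels', 'z_map', 'camera_matrix', 'position', 'rotation']
[ 0.44900723 -0.04337437  1.20006516] [ 0.0812551  -0.08775226 -1.58179875] [[505.59960464   0.         278.02054295]
 [  0.         505.59960464 210.0325826 ]
 [  0.           0.           1.        ]] 0.9960586734693877 ['pixels', 'z_map', 'camera_matrix', 'position', 'rotation']
{'clock': 0.1, 'joints': array([ 1.07639274,  0.43512642,  0.02497659,  1.57398704, -0.01158668,
        1.1340161 , -0.07506817]), 'dq': array([ 0.00072235, -0.00312869, -0.00207004, -0.00199345, -0.00150473,
        0.00033465,  0.00172918]), 'joint_efforts': array([ 3.96025629e-03, -6.69126034e+01,  9.89037193e-01, -3.15144861e+01,
       -6.02786243e-02,  3.73723812e-02,  6.33134573e-05]), 'position': array([ 0.23843218, -0.5772414 ,  0.22604758]), 'ee_rot': array([-3.08020640e+00, -6.11202383e-01,  6.38304361e-04]), 'force': array([-0.35398511,  0.54879229,  0.56969245]), 'ft_torque': array([-0.00611023,  0.02298812,  0.03728834]), 'gripper_force': 0.0, 'width': 0.999621004381922}
```

View pics/s0.png

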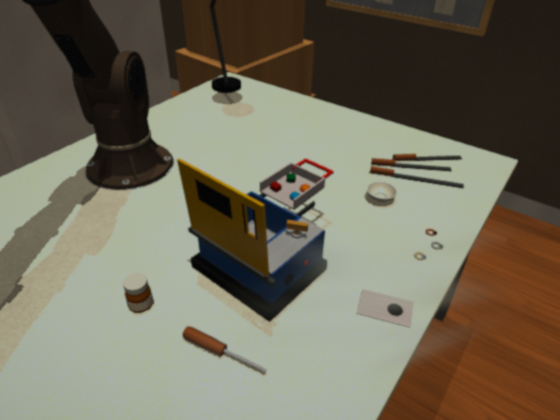

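View pics/t0.png

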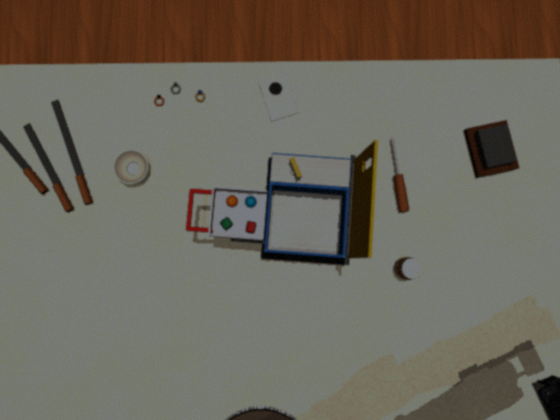

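The scene shows the lid upright at scene (225,215), the wing at (297,226) and the tray with its red handle at (295,185). In the top view the handle is at (190,210), the wing at (295,168) and the lid along column ~365. The dish is at (132,168), the jar at (408,268) and the burnisher at (400,190).

```bash
cat >> h.py <<'E'
def mask(im,name,box=None):
    h=cv2.cvtColor(im["pixels"],cv2.COLOR_BGR2HSV);H,S,V=[h[...,i].astype(int) for i in range(3)]
    m={"red":((H<6)|(H>174))&(S>170)&(V>90),"blue":(H>100)&(H<130)&(S>110)&(V>40),"yellow":(H>15)&(H<32)&(S>120)&(V>60)}[name]
    if box:
        b=np.zeros_like(m);b[box[2]:box[3],box[0]:box[1]]=1;m=m&b
    return m
def rect(p):
    (c,s,a)=cv2.minAreaRect((p[:,:2]*1000).astype(np.float32)); return np.round(c,1),np.round(s,1),round(a,1)
E
python3 - <<'E'
from h import *
t=vision.get_image("top");C=cloud(t)
def rep(n,box,zr):
    m=mask(t,n,box);p=C[m];p=p[(p[:,2]>zr[0])&(p[:,2]<zr[1])]
    print(n,len(p),p.mean(0).round(4),p.min(0).round(3),p.max(0).round(3),rect(p))
rep("red",(180,213,180,240),(.1,.2))
rep("blue",(255,360,140,270),(.10,.14))
rep("yellow",(285,305,150,185),(.13,.17))
rep("yellow",(340,385,130,265),(.2,.4))
# box of tall plate
p=C[140:270,255:360].reshape(-1,3);p=p[abs(p[:,2]-.12)<.006];print(rect(p))
# rays onto planes
K=t["camera_matrix"];Rm=R.from_rotvec(t["rotation"]).as_matrix()
def ray(m,z):
    v,u=np.nonzero(m);d=np.stack([(u-K[0,2])/K[0,0],-(v-K[1,2])/K[1,1],-np.ones(len(u))],-1)@Rm.T;o=np.array(t["position"])
    return o+d*((z-o[2])/d[:,2])[:,None]
print("ray handle",rect(ray(mask(t,"red",(180,213,180,240)),.144)),"wing",rect(ray(mask(t,"yellow",(285,305,150,185)),.154)))
s=vision.get_image("scene");Cs=cloud(s)
m=mask(s,"yellow",(175,275,155,270));p=Cs[m];p=p[p[:,2]>.15];q=p-p.mean(0);n=np.linalg.svd(q,full_matrices=False)[2][2];print("lid",p.mean(0),n,p.min(0),p.max(0))
m=mask(s,"red",(290,340,155,185));p=Cs[m];p=p[(p[:,2]>.12)&(p[:,2]<.16)];print("handle scene",len(p),p.mean(0),rect(p))
E
```

```text
red 231 [0.5656 0.1264 0.1482] [0.521 0.094 0.143] [0.609 0.142 0.153] (array([565.3, 118.8]), array([42.9, 86.7]), 84.6)
blue 819 [ 0.5491 -0.1179  0.1189] [ 0.463 -0.203  0.1  ] [ 0.627 -0.     0.138] (array([546.5, -96.8]), array([199.8, 152.4]), 85.0)
yellow 95 [ 0.651  -0.0857  0.1528] [ 0.631 -0.096  0.138] [ 0.672 -0.075  0.159] (array([651.5, -86.1]), array([43.4,  8.8]), 22.3)
yellow 450 [ 0.5703 -0.2183  0.2909] [ 0.46  -0.23   0.203] [ 0.673 -0.207  0.301] (array([ 566.7, -216.3]), array([ 11.1, 213.4]), 85.1)
(array([ 569.5, -107.5]), array([200.2, 232.6]), 85.7)
ray handle (array([565.5, 119.6]), array([42.5, 86.5]), 84.1) wing (array([651.2, -85.1]), array([43.8, 10.5]), 22.8)
lid [ 0.57892435 -0.21866914  0.2274722 ] [-0.20474139 -0.91997179 -0.33426467] [ 0.46146283 -0.69212343  0.15000202] [ 1.02534501 -0.20084809  0.74932074]
handle scene 103 [0.56843593 0.12840247 0.1487109 ] (array([566.3, 113.6]), array([50.8, 86.1]), 85.3)
```

```bash
cat >> h.py <<'E'
O=np.array([.5440,-.1175,0]);YAW=-.086
P=R.from_euler("z",YAW)
def pol(p): return P.inv().apply(np.atleast_2d(p)-O)*1000
def st():
    s=readout.observe();T=R.from_rotvec(s["ee_rot"]);y=T.as_matrix()[:,1]
    print("t",round(s["clock"],2),"tcp_pol",pol(s["position"])[0].round(1),"tooly_pol_deg",round(np.degrees(np.arctan2(y[1],y[0])-YAW),1),"F",np.round(s["force"],1),"w",round(s["width"],3),"g",round(s["gripper_force"],1),"q7",round(s["joints"][6],2));return s
def need(x,y,z):
    s=st();T=R.from_rotvec(s["ee_rot"]);w=P.apply(np.array([x,y,z])/1000)+O
    print("units",(T.inv().apply(w-s["position"])/.04).round(2))
E
python3 -m creep '[[0,0,-1,1,1],[0,0,-1,1,1],[0,0,-1,1,1],[0,0,-0.8,1,1],[0,0,0,1,1],[0,0,0,1,1],[0,0,0,0.85,1],[0,0,0,0,1]]'; python3 -c "
from h import *
need(0,255,300)"
```

```text
clock: 1.2
position: [0.2386, -0.5776, 0.3785]
ee_rot: [-3.138, 0.135, 0.0]
force: [-0.3, 0.2, -0.4]
width: 1.0
gripper_force: 0.0
t 1.2 tcp_pol [-264.7 -484.6  378.5] tooly_pol_deg -90.0 F [-0.3  0.2 -0.4] w 1.0 g 0.0 q7 -0.52
units [  6.62 -18.49   1.97]
```

```bash
python3 -m creep '[[0.35,-0.97,0,0,0.35],[0.35,-0.97,0,0,0.35],[0.35,-0.97,0,0,0.35],[0.35,-0.97,0,0,0.35],[0.35,-0.97,0,0,0.35],[0.35,-0.97,0,0,0.35],[0.35,-0.97,0,0,0.35],[0.35,-0.97,0,0,0.35],[0.35,-0.97,0,0,0.35],[0.35,-0.97,0,0,0.35],[0.35,-0.97,0,0,0.35],[0.35,-0.97,0,0,0.35]]' >/dev/null;  python3 -m creep '[[0.35,-0.97,0,0,0.35],[0.35,-0.97,0,0,0.35],[0.35,-0.97,0,0,0.35],[0.35,-0.97,0,0,0.35],[0.35,-0.97,0,0,0.35],[0.35,-0.97,0,0,0.35],[0.35,-0.97,0,0,0.35],[0,0,0,0,0.35]]' >/dev/null; python3 -c "
from h import *
need(0,255,200)"
```

```text
t 3.7 tcp_pol [  1.4 255.8 377.9] tooly_pol_deg -89.7 F [-0.4  0.6  0.7] w 0.352 g 0.0 q7 -2.09
units [-0.03  0.03  4.45]
```

```bash
python3 -m creep '[[0,0,1,0,0.35],[0,0,1,0,0.35],[0,0,1,0,0.35],[0,0,1,0,0.35],[0,0,0.5,0,0.35],[0,0,0,0,0.35]]' >/dev/null; python3 -c "
from h import *
need(0,255,126)
s=vision.get_image('scene');c=s['pixels'][110:260,220:400];cv2.imwrite('pics/s1.png',cv2.resize(c,None,fx=4,fy=4,interpolation=2))"
```

```text
t 4.45 tcp_pol [  0.8 250.8 197.4] tooly_pol_deg -90.0 F [-0.7  0.  -0.1] w 0.348 g 0.0 q7 -2.15
units [-0.01 -0.11  1.79]
```

View pics/s1.png

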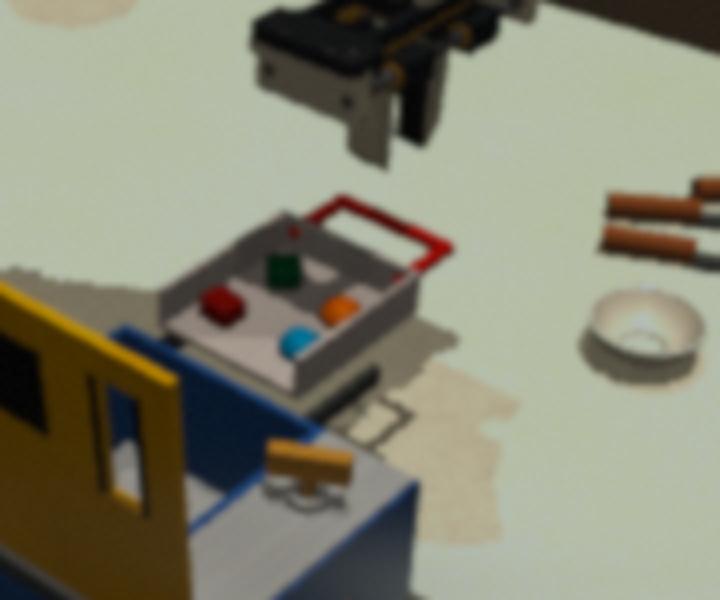

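The fingers, at crop (395,150), straddle above the handle bar at (400,222), and all four stones are in the tray. I'll correct 4 mm, descend and pinch.

```bash
python3 -m creep '[[0,-0.11,0.5,0,0.35],[0,0,0.6,0,0.35],[0,0,0.67,0,0.35],[0,0,0,0,0.35],[0,0,0,0,0],[0,0,0,0,0],[0,0,0,0,0],[0,0,0,0,0]]' 15 ; python3 -c "
from h import *
need(0,255,126)"
```

```text
clock: 5.5
position: [0.5685, 0.139, 0.129]
ee_rot: [-3.137, 0.135, -0.003]
force: [-0.8, 2.1, 6.9]
width: 0.101
gripper_force: 15.0
t 5.5 tcp_pol [  2.4 257.6 129. ] tooly_pol_deg -90.0 F [-0.8  2.1  6.9] w 0.101 g 15.0 q7 -2.2
units [-0.06  0.07  0.08]
```

```bash
python3 -m creep '[[0,0.06,-0.39,0,0],[0,0.1,-0.385,0,0],[0,0.14,-0.37,0,0],[0,0.17,-0.36,0,0],[0,0,0,0,0],[0,0.21,-0.34,0,0],[0,0.24,-0.32,0,0],[0,0,0,0,0],[0,0.27,-0.29,0,0],[0,0.3,-0.26,0,0],[0,0.32,-0.23,0,0],[0,0.345,-0.2,0,0]]' >/dev/null; python3 -m creep '[[0,0,0,0,0],[0,0,0,0,0],[0,0,0,0,0],[0,0,0,0,0],[0,0,0,0,0],[0,0,0,0,0]]'; python3 -c "
from h import *
need(0,97+159*np.cos(1.1),109+159*np.sin(1.1))
s=vision.get_image('scene');c=s['pixels'][110:260,220:400];cv2.imwrite('pics/s2.png',cv2.resize(c,None,fx=4,fy=4,interpolation=2))"
```

```text
clock: 7.75
position: [0.5612, 0.055, 0.2559]
ee_rot: [-3.136, 0.133, -0.006]
force: [-1.4, 6.8, 13.0]
width: 0.102
gripper_force: 15.0
t 7.75 tcp_pol [  2.3 173.3 255.9] tooly_pol_deg -89.9 F [-1.4  6.8 13. ] w 0.102 g 15.0 q7 -1.98
units [-0.06  0.11  0.13]
```

View pics/s2.png

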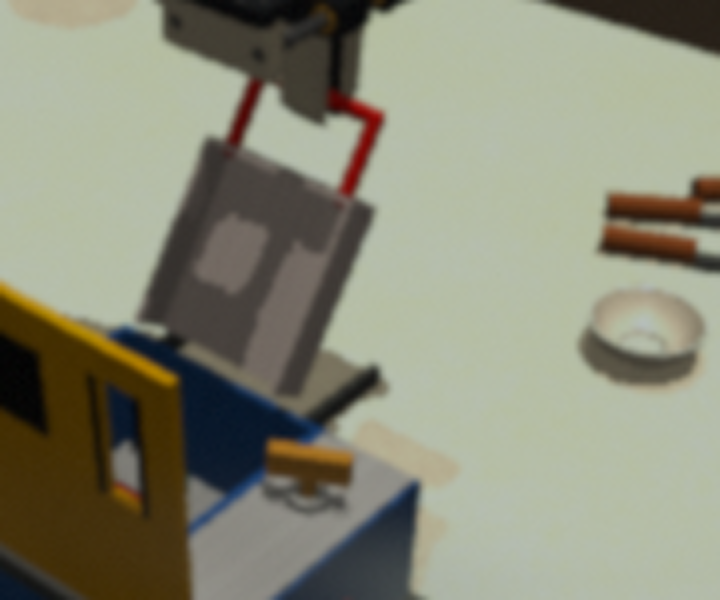

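The tray at crop (260,260) is tilted and empty. I'll lower it back along the arc and release.

```bash
python3 -m creep '[[0,-0.345,0.2,0,0],[0,-0.32,0.23,0,0],[0,-0.3,0.26,0,0],[0,-0.27,0.29,0,0],[0,-0.24,0.32,0,0],[0,-0.21,0.34,0,0],[0,-0.17,0.36,0,0],[0,-0.14,0.37,0,0],[0,-0.1,0.385,0,0],[0,-0.05,0.33,0,0],[0,0,0,0,0]]' >/dev/null; python3 -m creep '[[0,0,0,0,0.3],[0,0,0,0,0.3],[0,0,0,0,0.3],[0,0,-0.5,0,0.3],[0,0,-1,0,0.3],[0,0,-1,0,0.3],[0,0,0,0,0.3]]'; python3 -c "
from h import *
need(105,40,200)"
```

```text
clock: 10.05
position: [0.5693, 0.1383, 0.2336]
ee_rot: [-3.137, 0.136, -0.009]
force: [0.7, 0.4, -0.1]
width: 0.301
gripper_force: 0.0
t 10.05 tcp_pol [  3.2 257.  233.6] tooly_pol_deg -90.1 F [ 0.7  0.4 -0.1] w 0.301 g 0.0 q7 -2.15
units [2.55 5.42 0.84]
```

```bash
python3 -m creep '[[0.425,0.9,0,0,0.3],[0.425,0.9,0,0,0.3],[0.425,0.9,0,0,0.3],[0.425,0.9,0,0,0.3],[0.425,0.9,0,0,0.3],[0.425,0.92,0,0,0.3],[0,0,0,0,0.3]]' >/dev/null; python3 -m creep '[[0,0,0,-1,0.3],[0,0,0,-1,0.3],[0,0,0,-1,0.3],[0,0,0,-1,0.3],[0,0,0,-1,0.3],[0,0,0,-1,0.3],[0,0,0,-0.8,0.3],[0,0,0,0,0.3]]' >/dev/null; python3 -c "
from h import *
need(105,40,134)
c=np.hstack([vision.get_image('scene')['pixels'][120:290,200:360],vision.get_image('top')['pixels'][120:290,180:400]]);cv2.imwrite('pics/s3.png',cv2.resize(c,None,fx=2,fy=2,interpolation=2))"
```

```text
t 11.93 tcp_pol [102.8  40.3 229.5] tooly_pol_deg -62.8 F [ 0.1 -0.4  0.8] w 0.298 g 0.0 q7 -1.32
units [0.05 0.03 2.39]
```

View pics/s3.png

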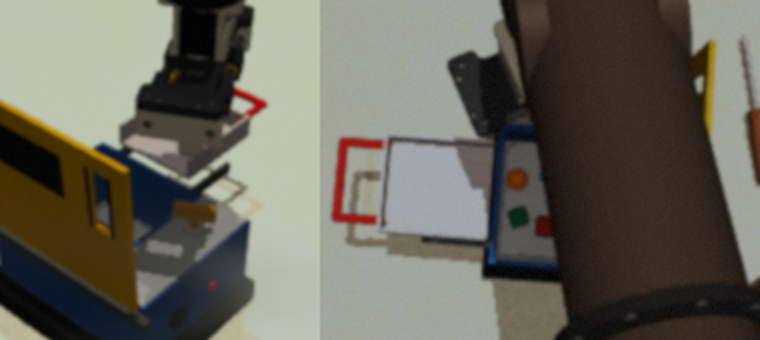

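The right part shows amber, green and red in the hopper at (517,180)–(545,225), with blue's edge at (540,170), and an empty level tray. The gripper is over the wing, at left part (192,212). I'll descend next.

```bash
python3 -m creep '[[0.05,0.03,0.7,0,0.3],[0,0,0.6,0,0.3],[0,0,0,0,0.3]]' >/dev/null; python3 -c "
from h import *
need(105,40,134)"
```

```text
t 12.4 tcp_pol [104.4  39.3 176.3] tooly_pol_deg -62.9 F [-0.5 -0.2  0.5] w 0.299 g 0.0 q7 -1.34
units [ 0.02 -0.01  1.06]
```

```bash
python3 -m creep '[[0.02,0,0.5,0,0.3],[0,0,0.54,0,0.3],[0,0,0,0,0.3],[0,0,0,0,0],[0,0,0,0,0],[0,0,0,0,0],[0,0,0,0,0]]' 20; python3 -c "
from h import *
need(105,40,134)"
```

```text
clock: 13.28
position: [0.6535, -0.0844, 0.1382]
ee_rot: [-3.08, -0.608, -0.001]
force: [-3.7, 5.1, 4.3]
width: 0.106
gripper_force: 20.0
t 13.28 tcp_pol [106.2  42.4 138.2] tooly_pol_deg -62.7 F [-3.7  5.1  4.3] w 0.106 g 20.0 q7 -1.36
units [-0.05  0.04  0.11]
```

```bash
python3 -m creep '[[0,0,0,-1,0],[0,0,0,-1,0],[0,0,0,-1,0],[0,0,0,-1,0],[0,0,0,-1,0],[0,0,0,-1,0],[0,0,0,-1,0],[0,0,0,-1,0]]'; python3 -m creep '[[0,0,0,-1,0],[0,0,0,-1,0],[0,0,0,-1,0],[0,0,0,-1,0],[0,0,0,-1,0],[0,0,0,-1,0],[0,0,0,-1,0],[0,0,0,-0.7,0],[0,0,0,0,0],[0,0,0,0,0]]'; python3 -c "
from h import *
need(105,40,134)"
```

```text
clock: 14.28
position: [0.6534, -0.0843, 0.1383]
ee_rot: [-2.791, -1.437, -0.002]
force: [-4.6, 5.7, 4.9]
width: 0.11
gripper_force: 20.0
clock: 15.52
position: [0.6534, -0.0843, 0.1383]
ee_rot: [-2.312, -2.124, -0.003]
force: [-4.7, 6.8, 5.8]
width: 0.106
gripper_force: 20.0
t 15.53 tcp_pol [106.1  42.4 138.3] tooly_pol_deg 0.1 F [-4.7  6.8  5.8] w 0.106 g 20.0 q7 -0.41
units [-0.06 -0.03  0.11]
```

```bash
python3 -m creep '[[0,0,0,0,0.3],[0,0,0,0,0.3],[0,0,0,0,0.3],[0,0,-0.3,0,0.3],[0,0,-0.7,0,0.3],[0,0,-1,0,0.3],[0,0,-1,0,0],[0,0,-1,0,0],[0,0,-1,0,0],[0,0,-0.4,0,0],[0,0,0,0,0]]' >/dev/null; python3 -c "
from h import *
need(15,-160,345)
t=vision.get_image('top');c=t['pixels'][130:270,180:400];cv2.imwrite('pics/t4.png',cv2.resize(c,None,fx=3,fy=3,interpolation=2))
C=cloud(vision.get_image('scene'))
s=vision.get_image('scene');m=mask(s,'yellow');q=pol(cloud(s)[m]);w=q[(abs(q[:,0]-105)<30)&(abs(q[:,1]-40)<30)&(q[:,2]>150)&(q[:,2]<160)];print('wing',len(w),w.mean(0) if len(w) else 0,rect(w/1000) if len(w)>5 else 0)
l=q[(q[:,1]<-60)&(q[:,1]>-130)&(q[:,2]>130)&(q[:,2]<310)];f=np.polyfit(l[:,2]-120,l[:,1],1);print('lid tilt rad',np.pi/2-np.arctan(f[0]),f)"
```

```text
t 16.9 tcp_pol [106.9  39.9 353.8] tooly_pol_deg -0.0 F [ 1.4  0.3 -1. ] w 0.004 g 0.0 q7 -0.3
units [-5.   -2.3   0.21]
wing 77 [106.5861524   40.17013572 154.65584555] (array([106. ,  41.7]), array([ 8.8, 44.2]), 0.2)
lid tilt rad 1.6342030910419951 [-6.3491875e-02 -8.8581011e+01]
```

View pics/t4.png

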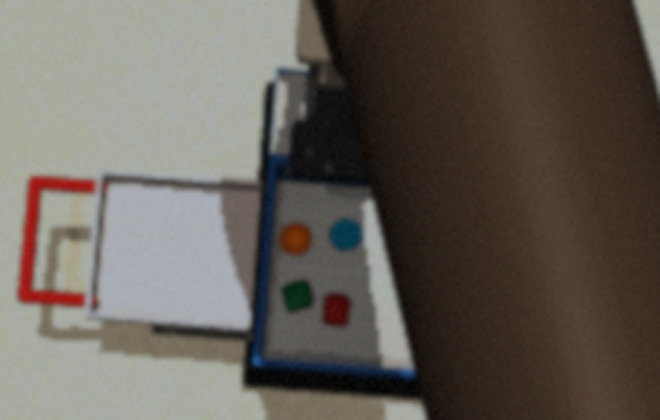

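All four stones are in the hopper, at crop (295,240), (345,235), (297,297) and (337,310). The wing is aligned at about 0 rad and the lid stands at about 1.63 rad. Next I'll go behind the lid.

```bash
python3 -m creep '[[-0.93,-0.46,0,0,0],[-0.93,-0.46,0,0,0],[-0.93,-0.46,0,0,0],[-0.93,-0.46,0,0,0],[-0.93,-0.46,0,0,0],[0,0,0,0,0],[0,0,0.8,0,0],[0,0,0.8,0,0],[0,0,0.8,0,0],[0,0,0,0,0]]'; python3 -c "
from h import *
need(15,-110,250)"
```

```text
clock: 18.3
position: [0.5443, -0.2634, 0.2537]
ee_rot: [-2.31, -2.121, 0.004]
force: [0.7, -0.1, 0.8]
width: 0.004
gripper_force: 0.0
t 18.3 tcp_pol [  12.8 -145.3  253.7] tooly_pol_deg 0.0 F [ 0.7 -0.1  0.8] w 0.004 g 0.0 q7 -0.01
units [0.88 0.06 0.09]
```

```bash
python3 -m creep '[[0.56,0.06,0.04,0,0],[0.56,0,0.04,0,0],[0.56,0,0.04,0,0],[0.32,0,0.07,0,0],[0.32,0,0.07,0,0],[0.3,0,0.14,0,0],[0.3,0,0.14,0,0],[0.265,0,0.19,0,0],[0.265,0,0.19,0,0],[0,0,0,0,0]]' >/dev/null; python3 -c "
from h import *
need(15,-8.2,217.4)
s=vision.get_image('scene');c=s['pixels'][100:300,150:400];cv2.imwrite('pics/s5.png',cv2.resize(c,None,fx=3,fy=3,interpolation=2))"
```

```text
t 19.55 tcp_pol [ 16.7  -7.  219.3] tooly_pol_deg 0.1 F [ 0.8 -0.7  3.1] w 0.006 g 1.2 q7 -0.27
units [-0.03 -0.04  0.05]
```

View pics/s5.png

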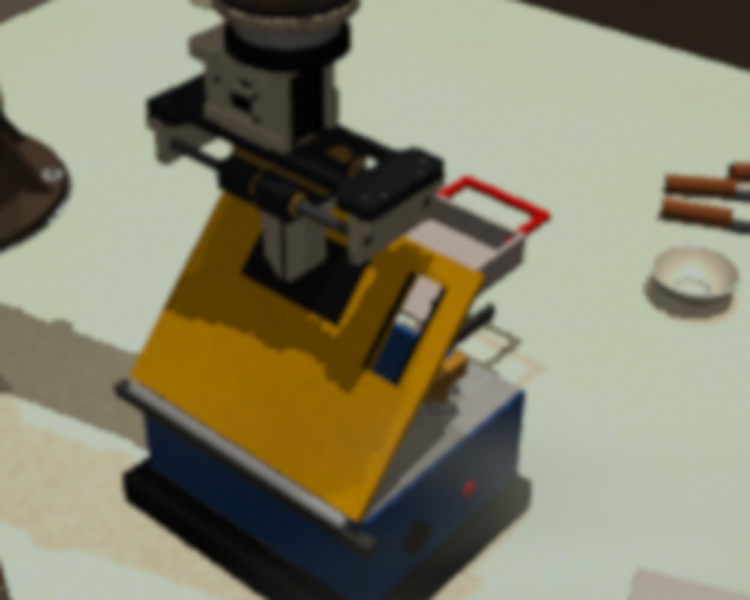

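The fingertips sit on the black pad at crop (295,270), the lid is at about 0.8 rad, and the wing at (450,370) is lined up under the slot. I'll continue down.

```bash
python3 -m creep '[[0.22,0,0.24,0,0],[0.22,0,0.24,0,0],[0.17,0,0.28,0,0],[0.17,0,0.28,0,0],[0.11,0,0.3,0,0],[0.11,0,0.3,0,0],[0.05,0,0.32,0,0],[0.05,0,0.3,0,0],[0,0,0.2,0,0],[0,0,0,0,0],[0,0,0,0,0]]'; python3 -c "
from h import *
need(15,35.5,126)"
```

```text
clock: 20.98
position: [0.5646, -0.0816, 0.1233]
ee_rot: [2.315, 2.124, 0.003]
force: [-3.9, 4.6, 19.7]
width: 0.003
gripper_force: 9.7
t 20.98 tcp_pol [ 17.4  37.5 123.3] tooly_pol_deg 0.0 F [-3.9  4.6 19.7] w 0.003 g 9.7 q7 -0.43
units [-0.05 -0.06 -0.07]
```

```bash
python3 -m creep '[[0,0,0.1,0,0],[0,0,0,0,0],[0,0,0,0,0]]'; python3 -c "
from h import *
st()
s=vision.get_image('scene');c=s['pixels'][100:300,150:400];cv2.imwrite('pics/s6.png',cv2.resize(c,None,fx=3,fy=3,interpolation=2))
m=mask(s,'yellow');q=pol(cloud(s)[m]);l=q[(q[:,1]>-75)&(q[:,1]<90)&(abs(q[:,0])<90)&(q[:,2]>110)&(q[:,2]<145)];print('lid tilt',np.polyfit(l[:,1]+85,l[:,2],1),len(l))
w=q[(abs(q[:,0]-105)<20)&(abs(q[:,1]-40)<30)&(q[:,2]>146)&(q[:,2]<162)];print(len(w),w.mean(0),rect(w/1000))"
```

```text
clock: 21.35
position: [0.5647, -0.0816, 0.1205]
ee_rot: [2.314, 2.123, 0.003]
force: [-7.9, 3.8, 31.4]
width: 0.006
gripper_force: 15.8
t 21.35 tcp_pol [ 17.5  37.6 120.5] tooly_pol_deg 0.0 F [-7.9  3.8 31.4] w 0.006 g 15.8 q7 -0.43
lid tilt [-4.65618897e-02  1.27829361e+02] 2678
101 [106.91273006  38.56835724 153.28825103] (array([105.7,  40.5]), array([44.2,  9.4]), 88.7)
```

View pics/s6.png

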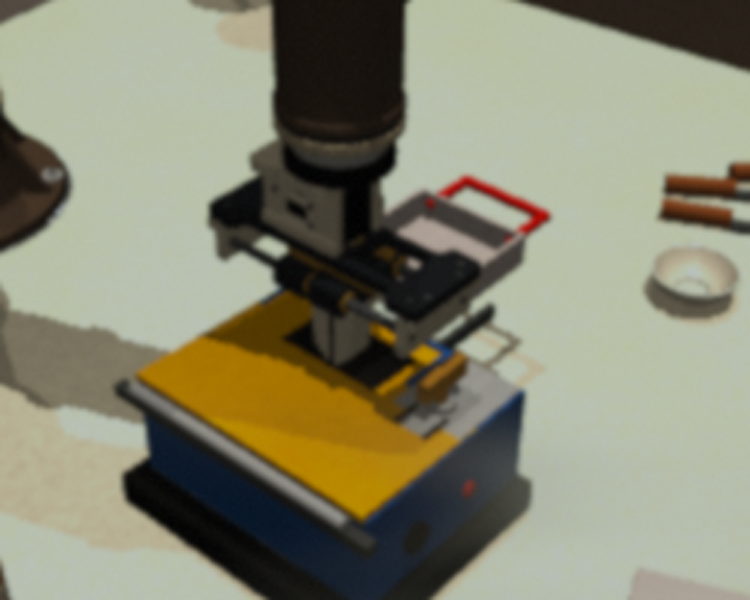

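The lid is down flush, the wing stands through the slot at crop (440,380), and the fingers are on the pad. The lid is pressed slightly past flush, so I'll ease off to about 18 N.

```bash
python3 -m creep '[[0,0,-0.1,0,0],[0,0,0,0,0],[0,0,0,0,0],[0,0,0,0,0]]'; python3 -c "
from h import *
st()
s=vision.get_image('scene')
m=mask(s,'yellow');q=pol(cloud(s)[m]);l=q[(q[:,1]>-75)&(q[:,1]<90)&(abs(q[:,0])<90)&(q[:,2]>110)&(q[:,2]<145)];print('lid tilt',np.polyfit(l[:,1]+85,l[:,2],1),len(l))"
```

```text
clock: 21.9
position: [0.5646, -0.0816, 0.1236]
ee_rot: [2.314, 2.124, 0.003]
force: [-5.0, 3.5, 21.6]
width: 0.007
gripper_force: 10.6
t 21.9 tcp_pol [ 17.5  37.5 123.6] tooly_pol_deg 0.0 F [-5.   3.5 21.6] w 0.007 g 10.6 q7 -0.43
lid tilt [-2.20945624e-02  1.27808345e+02] 2803
```

The lid is shut and steady with about 20 N on it.

```bash
python3 -c "
from cell import sign_off
print(sign_off())"
```

```text
the job is handed in; nothing more can be done
None
```

The job is handed in at about 22 s: all four stones were seen in the hopper, the wing is lined up through the slot, and the fingers are holding the lid shut with about 20 N; the arm was kept clear of the jar, burnisher and dish, though I didn't re-measure their positions at the end.

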